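# Push the reagent cassette home in the analyser's free lane

### The arm

A 6-joint arm with a two-finger parallel gripper is mounted at the origin on the work surface. World frame = base frame: x ahead of the robot, y to its left, z up, the work surface at z = 0. Lengths are in mm, angles in rad, forces in N, time in s.
With the tool pointing down it reaches from about 275 to 750 mm from the base axis. Payload 10.2 kg.
Tool frame: the origin (TCP) lies between the finger pads; the fingertips stand 17 mm ahead of it and the grasp point (between the pads) lies 2 mm behind it (tips_ahead is the distance from the TCP to the fingertips, in mm); z points along the fingers, y is the line along which they close (so a half turn about z gives the same grasp; the last joint's range is limited). The gripper opens to 85 mm and grips with 20 to 120 N. Pads are 22 mm wide; open, the fingers measure 114 mm over their backs; the gripper's body (76 mm by 85 mm) begins 54 mm behind the grasp point. The pads swing forward as they close: fully open they stand 13 mm farther back than shut.
Start: joints at [-1.334, 0.313, 1.498, -0, 1.331, -0.223], TCP at [232.967, -470.486, 248.294] pointing down, gripper open.
Joint ranges: [-2.94, 2.94], [-0.97, 2.17], [0.19, 2.56], [-1.23, 4.37], [0.02, 3.11], [-2.88, 2.88]. Speed limits (rad/s): [2.39, 2.39, 3.01, 3.14, 3.14, 3.14].

### API

Orientations are given as a unit quaternion [w, x, y, z].
In Python, from rig import sense, capture, finish_job, boxes_of, tips_ahead gives the robot as it stands.
- The arm moves only by the tool drive_tool, never from a script. Its argument "commands" is text: rows parted by semicolons, each of 7 numbers parted by spaces: the shift along the world's x, y, z in units of 0.1 m (1.0 is 0.1 m), then the turn, a rotation vector about the world's x, y, z in units of pi/4 rad (1.0 is pi/4 rad), then the opening in per cent of the stroke, from 0 (shut) to 100 (fully open). A call has 1 to 20 rows; each row shifts and turns the commanded pose from where the row before left it; what a row does not reach is not made up. A row lasts 1/12 s, in which the tool goes at most 41.7 mm and 7.16 degrees, less where a joint would pass 70% of its speed; a pose out of reach is approached as far as the arm can. A call with a number of a shift or a turn outside -1 to 1 is refused whole. A call with a gripper value outside its range is refused whole. The fingers move at their own pace and stop on an object; "force" is the grip in N (left out, the last holds). Time passes only in rows, so rows that do not move let the fingers close. It gives the time, the measured TCP pose, the force, the opening and the grip force at its end, in the units of the state.
- sense(): the state, without advancing time (a new reading comes with each control period).
- capture(name): name is "side" or "top"; returns a dict with "pixels" (384x512x3 uint8, blue, green, red), "fov_y" (degrees; the focal length in pixels is half the picture's height over the tangent of half this angle, whatever the lens; pixels are square), "cx", "cy" (the principal point, pixels), "position" and "attitude" of the camera in the world. Camera axes: x right, y down, z forward; pixel columns grow to the right and rows downward; lengths in mm; the calibration is good to about 2 mm. A picture is of the moment at which its call begins. There is no depth.
- finish_job(): hands the job in; it is judged then, once.
Trained networks look in a picture, given as the dict that the camera call returned (one of the last four; its "shot" number tells which), for a name from the list of things; names that differ only in an ending like _2 or _b are one class to them, and where a whole thing is asked for, a point or a joint stands for the part that bears it (a point fixed in the world has none). Each returns a list of dicts, best first, with "confidence" (0 to 1); they miss things now and then, are a little off and sometimes report something else, mostly with a low value. They report only what shows in the picture. A call takes as long as a camera call. They do not tell look-alikes from the thing itself.
- boxes_of(picture, name): "position" ([column, row] in pixels, amid what is visible of it).
The state is a dict: "time_s": time; "joints": joint angles; "dq": joint speeds; "tau": joint torques, N m; "eef_pos": TCP position; "ee_rot": TCP orientation; "force": force on the tool from outside, world axes, zero at the start; "wrist_torque": the same for the moment, N m; "grip_width": opening from 0.0 (shut) to 1.0 (fully open); "grip_force": force on a finger pad.
Only numpy, scipy, OpenCV 4.12 (cv2) and the standard library are available. Lean on these libraries where they do the work, as an engineer would, in place of code of your own. Each camera call takes 0.05 s, during which the arm holds its last target. There are 200 camera calls.

### The job

The loose reagent cassette stands crooked on the loading tray, in front of the analyser's free lane. With the fingertips only, line it up with the lane and push it along until its nose rests fully home against the stop, without the cassette or the robot touching the guide rails, because rubbing spoils the code strips on its sides. Do not lift or tip the cassette, do not disturb the cassette already loaded beside it, the dropper bottles or the tube rack, and finish with the robot clear of everything.

Things in the scene. Friction and masses are not known exactly. Their poses are not given: they have to be found in the camera images.
- analyser: White bench-top analyser, fixed. Origin: at bench level, in the stop plane, on the free lane's centre line. x: along the lane into the machine (the robot's left, up to 9 degrees off), y: towards the loaded lane (towards the robot). Its flat tray, 12 mm above the bench, spans x -370..0, y -75..197 mm, with rails from x = -170 on. A hood (z 100..145 mm) covers x > -35 mm, a 325 mm high cabinet x > 43 mm.
- lane_mouth (a point): Middle of the free lane's open end, on the tray surface (12 mm above the bench), midway between the ends of its two rails, whose inner faces are 114 mm apart. 170 mm before lane_stop; the tray before it is flat and open.
- lane_stop (a point): Middle of the free lane's inner end, on the tray surface, in the plane of the fixed rubber stop that the cassette's nose must meet.
- rail_far: Straight black plastic guide rail of the free lane on the side away from the robot, 170 mm long, 8 mm wide, standing 14 mm above the tray. Origin: at its stop end, middle of its width, on the tray; it runs from there along its own -x. Its inner face is 57 mm from the lane's centre line. Not to be touched.
- rail_near: Guide rail between the free lane and the loaded lane: like rail_far, on the side towards the robot. Not to be touched.
- rail_outer: Outer guide rail of the loaded lane, nearest the robot, 183 mm from the free lane's centre line; like the others. Not to be touched.
- cassette: Loose reagent cassette, about 0.45 kg: white box 120 mm long (x), 100 wide (y), 50 tall, upright faces, grey top to 56 mm, three round caps in a row (largest at the rear) up to 70 mm; code strips on its long sides. Origin: centre of underside; x to its nose. Starts on the open tray, up to 25 mm off the lane's line and 15 degrees askew. It slides with friction and stays where it is left.
- cassette_loaded: An identical cassette (120 x 100 x 70 mm) already home in the neighbouring lane, whose centre line is 122 mm from the free lane's, towards the robot. Loose, leave it where it is. Origin: centre of its underside, x to its nose.
- dropper_a: Small amber dropper bottle, 27 mm across, 84 mm tall, loose on the bench. Origin: centre of its underside. Bystander.
- dropper_b: A second dropper bottle of the same kind. Bystander.
- tube_rack: Bent steel rack, 150 mm long (x) by 64 mm, with ten stoppered tubes, 118 mm tall in all, loose on the bench. Origin: centre of its underside. Bystander.
Not all that is in view belongs to the job. What is shaped like the cassette but blue is not meant.

How it is judged (in metres and radians):
At the end, for the whole second after the job is handed in: The cassette stands flat on the tray in the free lane, its nose within 4 mm of the stop, within 7 mm of the lane's centre line and within 3.4 degrees of the lane's direction, at rest; the cassette in the next lane is within 6 mm of where it was (x of cassette in the frame of analyser above -0.064 m and y of cassette in the frame of analyser between -0.007 and 0.007 m and z of cassette in the frame of analyser between 0.009 and 0.015 m and angle between the x axis of cassette and the x axis of analyser, either way round below 0.06 rad and angle between cassette's own z axis and vertical below 0.05 rad and linear speed of cassette below 0.01 m/s and distance of cassette_loaded from where it was at the start of the episode below 0.006 m); the robot touches nothing.
It fails at once if The cassette, the robot or anything else touches a guide rail (more than 0.3 N) (contact force between anything else and rail_far above 0.3 N or contact force between anything else and rail_near above 0.3 N or contact force between anything else and rail_outer above 0.3 N).
It fails at once if The cassette is lifted more than 6 mm off the tray or tipped by more than about 7 degrees (z of cassette in the frame of analyser above 0.018 m or angle between cassette's own z axis and vertical above 0.12 rad).
It fails at once if The cassette falls off the tray (z of cassette in the frame of analyser below 0.006 m).
It fails at once if The cassette already loaded is moved more than 6 mm (distance of cassette_loaded from where it was at the start of the episode above 0.006 m).
It fails at once if A dropper bottle or the tube rack is moved more than 15 mm or tipped (distance of any of dropper_a, dropper_b, tube_rack from where it was at the start of the episode above 0.015 m or angle between any of dropper_a, dropper_b, tube_rack's own z axis and vertical above 0.3 rad).
It also fails if it takes over 70 s, if anything falls off the work surface, if the arm or the gripper's body presses on something with over 40 N, if the wrist force passes 120 N, or if a joint passes its speed limit or range.

## Working session

There is one attempt and no reset: what is moved stays moved. The work goes in short steps, Python scripts to look and compute and a tool call to move; the robot and the scene stay as the last step left them, time stands still between calls to the robot, and variables do not carry over. Pictures are saved under pics/ and viewed, at most 10 in all, crops included, and the job is handed in when it is done.

Besides the shell and the picture viewer there is one more tool, called after "Emit:" by a JSON object that holds its "method" and its "body". drive_tool: Moves the arm, as the interface text tells. Shifts and turns lie within -1 to 1; 1 stands for 0.1 m of shift or pi/4 rad of turn. Its arguments: {"type":"object","properties":{"commands":{"type":"string"},"force":{"type":"number"}},"required":["commands"]}

```bash
mkdir -p pics
cat > h.py <<'E'
import numpy as np, cv2
from rig import *
from scipy.spatial.transform import Rotation as R
def K(p):
    f=p["pixels"].shape[0]/2/np.tan(np.radians(p["fov_y"])/2); return f
def rot(p):
    a=np.array(p["attitude"],float)
    return a if a.shape==(3,3) else R.from_quat(a[[1,2,3,0]]).as_matrix()
def ray(p,uv):
    d=np.array([(uv[0]-p["cx"])/K(p),(uv[1]-p["cy"])/K(p),1.]); return rot(p)@d
def onz(p,uv,z):
    d=ray(p,uv); c=np.array(p["position"],float); return c+d*(z-c[2])/d[2]
def proj(p,X):
    q=rot(p).T@(np.array(X,float)-p["position"]); return np.array([p["cx"],p["cy"]])+K(p)*q[:2]/q[2]
def tri(p1,u1,p2,u2):
    A=[];b=[]
    for p,u in((p1,u1),(p2,u2)):
        d=ray(p,u);d/=np.linalg.norm(d);M=np.eye(3)-np.outer(d,d);A.append(M);b.append(M@p["position"])
    return np.linalg.lstsq(np.vstack(A),np.hstack(b),rcond=None)[0]
E
python3 - <<'E'
from h import *
P={}
for n in("side","top"):
    p=capture(n);P[n]=p;cv2.imwrite(f"pics/{n}0.png",p["pixels"])
    print(n,p["fov_y"],p["cx"],p["cy"],p["position"],p["attitude"])
    for k in("cassette","lane_mouth","lane_stop","rail_far","rail_near","dropper_a","tube_rack","analyser"):
        print(k,[(np.round(b["position"]).tolist(),round(b["confidence"],2)) for b in boxes_of(p,k)])
s=sense();print(s["eef_pos"],s["ee_rot"],s["force"],tips_ahead)
E
```

```text
side 53.93870279115004 257.0606942146957 191.1270880829768 [  146.42723776 -1008.29316681   580.06789066] [-0.47765495  0.85757079 -0.16204384  0.10079623]
cassette [([198.0, 248.0], 0.87), ([308.0, 310.0], 0.66), ([384.0, 266.0], 0.65), ([267.0, 176.0], 0.59), ([237.0, 120.0], 0.45), ([345.0, 218.0], 0.32)]
lane_mouth [([237.0, 125.0], 0.77)]
lane_stop [([238.0, 120.0], 0.94)]
rail_far []
rail_near [([235.0, 162.0], 0.46), ([348.0, 217.0], 0.26), ([235.0, 122.0], 0.17)]
dropper_a [([298.0, 244.0], 0.85), ([261.0, 251.0], 0.67)]
tube_rack [([345.0, 217.0], 0.62)]
analyser [([237.0, 120.0], 0.9)]
top 54.373014453123865 255.1787180931079 194.12439265851415 [ 331.29477291 -204.45255302 1248.11904457] [-0.04268188  0.71070323 -0.70066088  0.04640581]
cassette [([299.0, 260.0], 0.85), ([228.0, 175.0], 0.83), ([356.0, 152.0], 0.78), ([374.0, 218.0], 0.73)]
lane_mouth [([95.0, 184.0], 0.71)]
lane_stop [([97.0, 187.0], 0.71)]
rail_far [([177.0, 155.0], 0.5)]
rail_near []
dropper_a [([324.0, 195.0], 0.59)]
tube_rack [([314.0, 149.0], 0.81)]
analyser [([94.0, 186.0], 0.87)]
[ 232.95076606 -470.49000639  248.28672638] [-1.82723926e-05  9.73694558e-01  2.27857209e-01 -4.59297337e-06] [-1.0272491  -0.34512807 -0.47514505] 17.0
```

Run:
```python
import cv2
cv2.imwrite("pics/top0b.png",cv2.resize(cv2.imread("pics/top0.png"),(800,600),interpolation=cv2.INTER_CUBIC))
```

```text
(no output)
```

View pics/top0b.png

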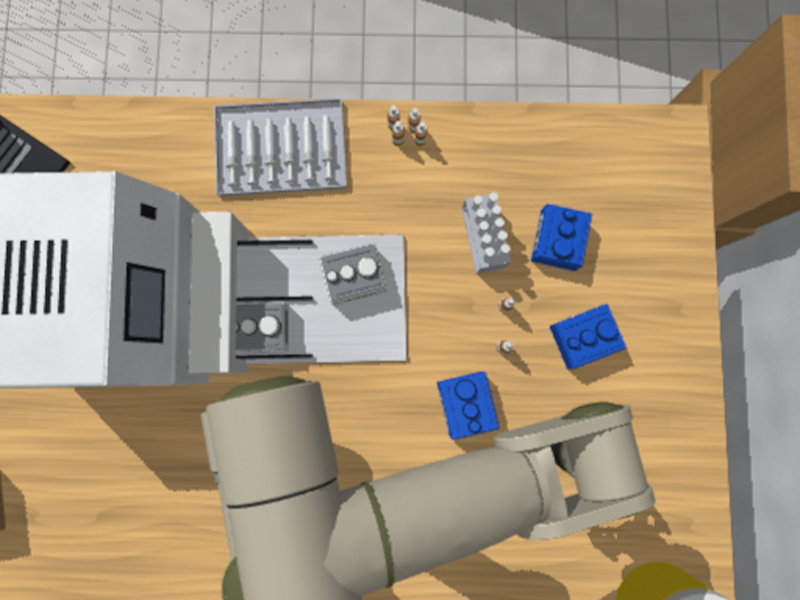

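View pics/side0.png

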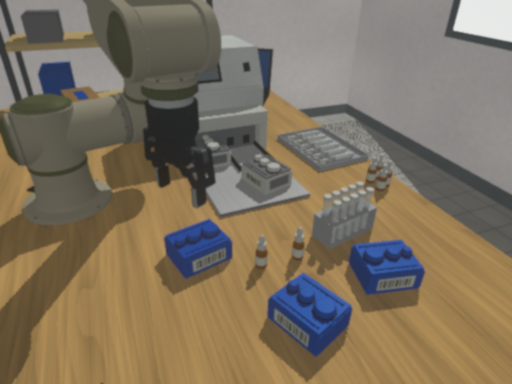

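The top view shows the loose grey/white cassette on the tray at about (227,174) in original pixels, with its nose (small cap) to the left and turned towards the robot. The rails' open ends are near (200,155), (200,191) and (200,227). The loaded cassette is at (165,208). The three other cassette-shaped things, at (299,260), (374,218) and (356,152), are blue, so they are not meant. Next is an enlarged crop to confirm this.

Run:
```python
import cv2
i=cv2.imread("pics/top0.png")[144:240,140:268]
cv2.imwrite("pics/crop.png",cv2.resize(i,None,fx=6,fy=6,interpolation=cv2.INTER_CUBIC))
```

```text
(no output)
```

View pics/crop.png

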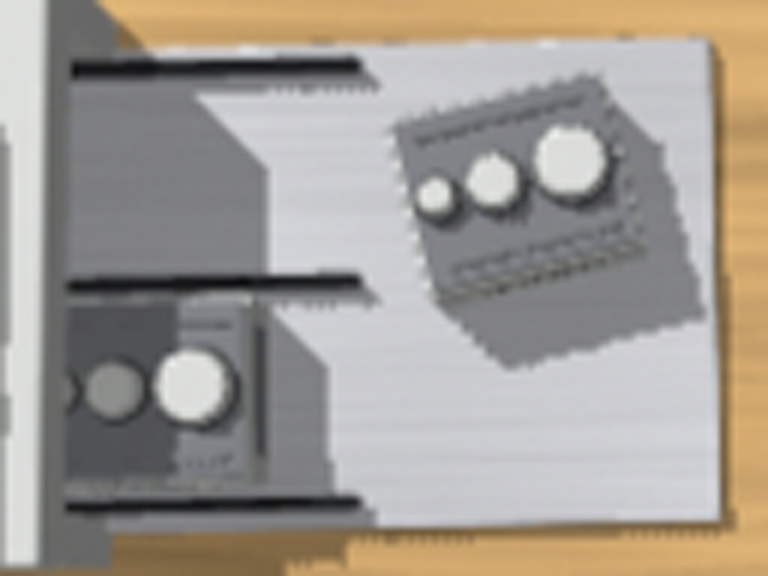

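```bash
cat > fit.py <<'E'
from h import *
from scipy.optimize import least_squares
def fitrig(p):
    c=lambda u:np.array(u)/6+[140-.4,144-.4]
    O=[((-370,-75,12),(712,38)),((-370,197,12),(722,523))]+[((-170,y,26),(361,v)) for y,v in((-61,64),(61,283),(183,501))]
    W=lambda q,X:np.r_[R.from_euler('z',q[2]).as_matrix()[:2,:2]@np.array(X[:2])+q[:2],X[2]]
    r=least_squares(lambda q:np.hstack([proj(p,W(q,X))-c(u) for X,u in O]),[500,0,1.57])
    return r.x,W,r.fun.reshape(-1,2)
def A(q,w):
    return R.from_euler('z',q[2]).as_matrix()[:2,:2].T@(np.array(w[:2])-q[:2])
def caps(p,q):
    g=cv2.cvtColor(p["pixels"],cv2.COLOR_BGR2HSV)
    m=((g[...,2]>205)&(g[...,1]<25)).astype(np.uint8)
    n,l,s,c=cv2.connectedComponentsWithStats(m,connectivity=4)
    return [(c[i],s[i,4]) for i in range(1,n) if 15<s[i,4]<250]
E
python3 - <<'E'
from fit import *
p=capture("top");q,W,res=fitrig(p);print(q,np.degrees(q[2]),"\n",res.round(2))
c=lambda u:np.array(u)/6+[139.6,143.6]
for k,u in (("n",(436,195)),("m",(493,180)),("L",(570,160)),("loadL",(190,386)),("loadM",(113,391))):
    w=onz(p,c(u),82);print(k,w.round(1),A(q,w).round(1))
for k,u in (("nf",(393,124)),("nn",(437,303)),("rn",(645,247)),("rf",(600,75))):
    w=onz(p,c(u),62);print(k,w.round(1),A(q,w).round(1))
for u,s in caps(p,q):
    w=onz(p,u,82)
    if 100<u[0]<270: print(u.round(1),s,A(q,w).round(1))
i=p["pixels"]; print(i[176,235],i[170,210],i[160,190])
E
```

```text
[551.26901653 146.58951741   1.60430594] 91.91995951028473 
 [[ 0.72  0.09]
 [ 0.78 -0.03]
 [-0.53 -0.1 ]
 [-0.5  -0.39]
 [-0.46  0.4 ]]
n [534.6 -73.1  82. ] [-219.   24.]
m [ 543.1 -102.9   82. ] [-249.1   16.6]
L [ 554.4 -143.3   82. ] [-289.8    6.6]
loadL [431.8  52.1  82. ] [-90.5 122.6]
loadM [428.6  92.   82. ] [-50.5 124.4]
nf [576.5 -46.7  62. ] [-194.   -18.7]
nn [479.8 -73.1  62. ] [-217.1   78.8]
rn [ 511.6 -183.3   62. ] [-328.4   50.7]
rf [ 605.1 -157.5   62. ] [-305.7  -43.6]
[195.3  84.9] 55 [-165.2 -278.7]
[207.6  85.6] 53 [-205.3 -275.7]
[183.1  86.2] 62 [-125.5 -274.9]
[170.8  87.5] 64 [ -85.7 -271.1]
[146.3  89. ] 64 [  -6.1 -267.4]
[158.5  88.8] 65 [ -45.6 -267.3]
[209.6 108. ] 16 [-211.5 -199.7]
[234.5 169.9] 79 [-289.4    5.6]
[221.4 173.4] 34 [-248.    15.9]
[255.8 179.9] 22 [-356.5   38.8]
[171.2 207.5] 79 [-90.1 121.3]
[121 123 121] [135 131 129] [207 204 201]
```

Of the four candidates, (228,175) is the only white/grey one standing on the tray in front of the free lane, and the crop confirms it. In the lane frame its centre is at about (-261, 14) and it is turned +14°. First I'll push its near long side with both open fingers, which squares and centres it. Then I'll push the rear face.

Emit:
{"method": "drive_tool", "body": {"commands": "0.19 0.293 -0.08 0 0 -0.045 70;0.19 0.293 -0.08 0 0 -0.045 70;0.19 0.293 -0.08 0 0 -0.045 70;0.19 0.293 -0.08 0 0 -0.045 70;0.19 0.293 -0.08 0 0 -0.045 70;0.19 0.293 -0.08 0 0 -0.045 70;0.19 0.293 -0.08 0 0 -0.045 70;0.19 0.293 -0.08 0 0 -0.045 70;0.19 0.293 -0.08 0 0 -0.045 70;0.19 0.293 -0.08 0 0 -0.045 70;0.19 0.293 -0.08 0 0 -0.045 70;0.19 0.293 -0.08 0 0 -0.045 70;0 0 0 0 0 0 70;0 0 0 0 0 0 70"}}

```text
time_s: 2.12
eef_pos: [461.3, -117.7, 152.0]
ee_rot: [-0.0, 1.0, 0.02, -0.0]
force: [0.0, -0.6, -0.9]
grip_width: 0.696
grip_force: 0.0
```

```bash
cat > st.py <<'E'
from fit import *
q=np.array([551.27,146.59,1.6043])
s=sense();r=s["ee_rot"];M=R.from_quat(r[[1,2,3,0]]).as_matrix()
print("tool lane",A(q,s["eef_pos"]).round(1),"z",s["eef_pos"][2].round(1),"yaw of y",np.degrees(np.arctan2(M[1,1],M[0,1])).round(2),"tilt",np.degrees(np.arccos(-M[2,2])).round(2),"F",s["force"].round(1),"t",s["time_s"],"w",s["grip_width"],"j",s["joints"].round(2))
E
python3 st.py
```

```text
tool lane [-261.1   98.8] z 152.0 yaw of y -87.76 tilt 0.04 F [ 0.  -0.6 -0.9] t 2.1167 w 0.6956502553473983 j [-0.5   0.31  1.77 -0.    1.06  1.04]
```

Emit:
{"method": "drive_tool", "body": {"commands": "-0.02 0 -0.25 0 0 -0.007 70;0 0 -0.25 0 0 0 70;0 0 -0.25 0 0 0 70;0 0 -0.25 0 0 0 70;0 0 0 0 0 0 70;0 0 0 0 0 0 70"}}

```text
time_s: 2.62
eef_pos: [458.5, -119.7, 52.4]
ee_rot: [-0.0, 1.0, 0.015, -0.001]
force: [0.3, -0.0, 1.0]
grip_width: 0.701
grip_force: 0.0
```

```bash
python3 st.py
python3 - <<'E'
from h import *
print(tips_ahead)
p=capture("side");cv2.imwrite("pics/side1.png",cv2.resize(p["pixels"][100:230,140:330],None,fx=4,fy=4,interpolation=cv2.INTER_CUBIC))
E
```

```text
tool lane [-263.1  101.6] z 52.4 yaw of y -88.33 tilt 0.08 F [ 0.3 -0.   1. ] t 2.6167 w 0.7007957688209435 j [-0.5   0.47  1.86 -0.    0.81  1.04]
17.0
```

View pics/side1.png

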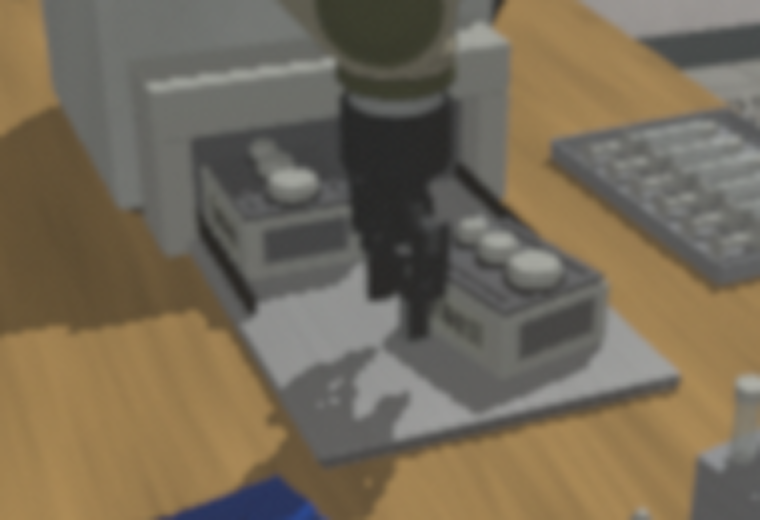

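The picture shows the fingers standing beside the near side of the cassette, clear of it at crop (420,300). I'll push now.

Emit:
{"method": "drive_tool", "body": {"commands": "0.03 0.001 0 0 0 0.006 70;0.03 0.001 0 0 0 0 70;0.02 0.001 0 0 0 0 70;0.02 0.001 0 0 0 0 70;0.02 0.001 0 0 0 0 70;0.02 0.001 0 0 0 0 70;0.02 0.001 0 0 0 0 70;0.02 0.001 0 0 0 0 70;0.02 0.001 0 0 0 0 70;0.02 0.001 0 0 0 0 70;0.02 0 0 0 0 0 70;0.02 0 0 0 0 0 70;0.02 0.001 0 0 0 0 70;0.02 0.001 0 0 0 0 70;0.02 0.001 0 0 0 0 70;0.02 0 0 0 0 0 70;0 0 0 0 0 0 70"}}

```text
time_s: 4.08
eef_pos: [492.7, -117.2, 52.1]
ee_rot: [-0.0, 1.0, 0.018, -0.001]
force: [-2.0, 1.4, 1.9]
grip_width: 0.695
grip_force: 1.3
```

```bash
python3 st.py
python3 - <<'E'
from fit import *
q=np.array([551.27,146.59,1.6043])
p=capture("top");cv2.imwrite("pics/top2.png",cv2.resize(p["pixels"][144:240,140:268],None,fx=6,fy=6,interpolation=cv2.INTER_CUBIC))
for u,s in caps(p,q):
    if 150<u[0]<270 and u[1]>140: print(u.round(1),s,A(q,onz(p,u,82)).round(1))
E
```

```text
tool lane [-261.7   67.4] z 52.1 yaw of y -87.98 tilt 0.1 F [-2.   1.4  1.9] t 4.0833 w 0.6953028744407002 j [-0.47  0.52  1.76 -0.    0.85  1.07]
[215.9 152.1] 17 [-231.   -53.5]
[185.6 165.2] 170 [-134.7  -12.5]
[236.6 165. ] 42 [-296.3  -10.4]
[256.7 181.5] 17 [-359.2   43.8]
[254.3 198.4] 43 [-350.5   97.4]
[241.1 203.2] 50 [-308.8  111.9]
[235.3 225.2] 152 [-289.9  180.1]
```

View pics/top2.png

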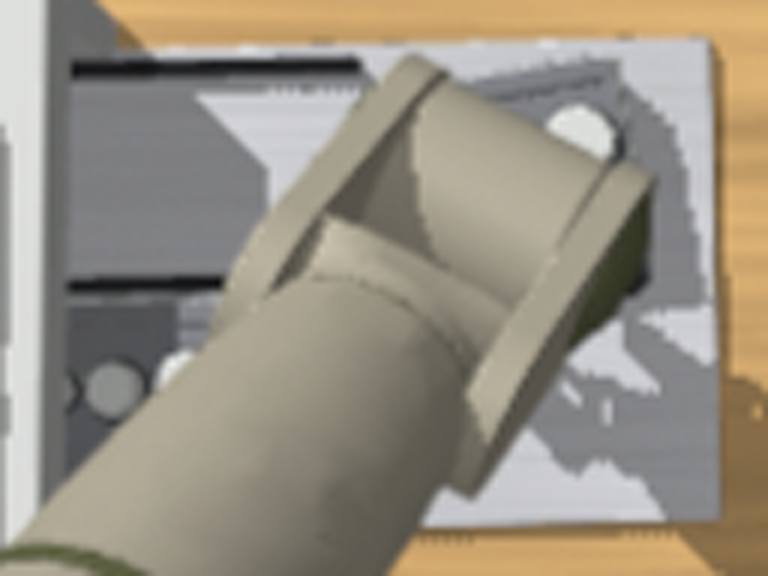

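The arm hides most of the cassette, though the large cap shows at crop (580,132). I'll back off and measure.

Emit:
{"method": "drive_tool", "body": {"commands": "-0.1 0 0 0 0 0 70;-0.2 0 0 0 0 0 70;-0.2 -0.1 0.2 0 0 0 70;-0.1 -0.3 0.3 0 0 0 70;-0.1 -0.4 0.3 0 0 0 70;-0.1 -0.4 0.2 0 0 0 70;0 -0.4 0 0 0 0 70;0 -0.4 0 0 0 0 70;0 0 0 0 0 0 70"}}

```text
time_s: 4.88
eef_pos: [415.9, -311.6, 144.3]
ee_rot: [0.002, 1.0, 0.015, 0.001]
force: [-0.2, 0.0, -0.4]
grip_width: 0.702
grip_force: 0.0
```

```bash
cat > look.py <<'E'
from fit import *
q=np.array([551.27,146.59,1.6043])
p=capture("top");cv2.imwrite("pics/top_now.png",cv2.resize(p["pixels"][144:240,140:268],None,fx=6,fy=6,interpolation=cv2.INTER_CUBIC))
C=[]
for u,s in caps(p,q):
    a=A(q,onz(p,u,82))
    if -360<a[0]<-20 and -60<a[1]<150: print(u.round(1),s,a.round(1)); C.append((a,s))
F=sorted([(a,s) for a,s in C if a[1]<60 and s>20],key=lambda t:-t[1])
L,M=F[0][0],F[1][0]; d=M-L; print("d",np.linalg.norm(d),"yaw",np.degrees(np.arctan2(d[1],d[0])),"centre",L+30*d/np.linalg.norm(d))
E
python3 st.py; python3 look.py
```

```text
tool lane [-453.4  150.6] z 144.3 yaw of y -88.28 tilt 0.3 F [-0.2  0.  -0.4] t 4.8833 w 0.7016839553685529 j [-0.87  0.41  1.66 -0.    1.07  0.67]
[236.2 151.1] 16 [-295.7  -55.6]
[251.1 151.7] 16 [-343.3  -52.7]
[235.7 166.8] 83 [-293.3   -4.5]
[222.7 169. ] 38 [-252.1    1.9]
[212.7 170.6] 18 [-220.4    6.4]
[256.6 180.6] 20 [-359.    41.2]
[171.2 207.5] 80 [-90.3 121.3]
d 41.75176069711417 yaw 8.814281147277981 centre [-2.63673462e+02  1.00139401e-01]
```

The cassette is now centred at y ≈ 0.5 mm, with +8.8° of turn left. A two-finger push on its rear face will take out the turn before the nose reaches the mouth.

Emit:
{"method": "drive_tool", "body": {"commands": "0.105 0.067 0 0 0 0.143 70;0.105 0.067 0 0 0 0.143 70;0.105 0.067 0 0 0 0.143 70;0.105 0.067 0 0 0 0.143 70;0.105 0.067 0 0 0 0.143 70;0.105 0.067 0 0 0 0.143 70;0.105 0.067 0 0 0 0.143 70;0.105 0.067 0 0 0 0.143 70;0.105 0.067 0 0 0 0.143 70;0.105 0.067 0 0 0 0.143 70;0.105 0.067 0 0 0 0.143 70;0.105 0.067 0 0 0 0.143 70;0.105 0.067 0 0 0 0.143 70;0.105 0.067 0 0 0 0.143 70;0 0 0 0 0 0 70;0 0 0 0 0 0 70"}}

```text
time_s: 6.27
eef_pos: [563.1, -210.7, 143.4]
ee_rot: [-0.0, 0.695, 0.719, -0.0]
force: [-0.5, -0.2, -0.3]
grip_width: 0.7
grip_force: 0.0
```

```bash
python3 st.py
```

```text
tool lane [-3.575e+02  1.000e-01] z 143.4 yaw of y 1.98 tilt 0.01 F [-0.5 -0.2 -0.3] t 6.2667 w 0.6995240871855983 j [-0.55  0.57  1.39 -0.    1.18 -0.59]
```

Emit:
{"method": "drive_tool", "body": {"commands": "0 -0.03 -0.23 0 0 0 70;0 -0.03 -0.23 0 0 0 70;0 -0.02 -0.23 0 0 0 70;0 0 -0.22 0 0 0 70;0 0 0 0 0 0 70;0 0 0 0 0 0 70"}}

```text
time_s: 6.77
eef_pos: [562.5, -219.6, 52.5]
ee_rot: [-0.001, 0.695, 0.719, -0.0]
force: [-0.2, 0.3, -0.1]
grip_width: 0.7
grip_force: 0.0
```

Emit:
{"method": "drive_tool", "body": {"commands": "-0.001 0.03 0 0 0 0 70;-0.001 0.03 0 0 0 0 70;-0.001 0.03 0 0 0 0 70;-0.001 0.03 0 0 0 0 70;-0.001 0.03 0 0 0 0 70;-0.001 0.02 0 0 0 0 70;-0.001 0.02 0 0 0 0 70;-0.001 0.02 0 0 0 0 70;0 0.02 0 0 0 0 70;-0.001 0.02 0 0 0 0 70;-0.001 0.02 0 0 0 0 70;0 0.02 0 0 0 0 70;-0.001 0.02 0 0 0 0 70;-0.001 0.02 0 0 0 0 70;0 0.02 0 0 0 0 70;-0.001 0.02 0 0 0 0 70;-0.001 0.02 0 0 0 0 70;0 0.02 0 0 0 0 70;-0.001 0.02 0 0 0 0 70;0 0 0 0 0 0 70"}}

```text
time_s: 8.43
eef_pos: [561.6, -176.0, 52.7]
ee_rot: [-0.0, 0.694, 0.72, 0.0]
force: [-0.3, -0.8, -0.0]
grip_width: 0.699
grip_force: 0.3
```

```bash
python3 st.py; python3 look.py
```

```text
tool lane [-322.8    0.5] z 52.7 yaw of y 2.1 tilt 0.02 F [-0.3 -0.8 -0. ] t 8.4333 w 0.6994058062636022 j [-0.5   0.66  1.5   0.    0.97 -0.54]
[203.7 153. ] 22 [-192.1  -51.1]
[255.6 184. ] 24 [-355.6   51.7]
d 193.16232471373908 yaw -32.17172012986923 centre [-330.20280024   35.74828336]
```

View pics/top_now.png

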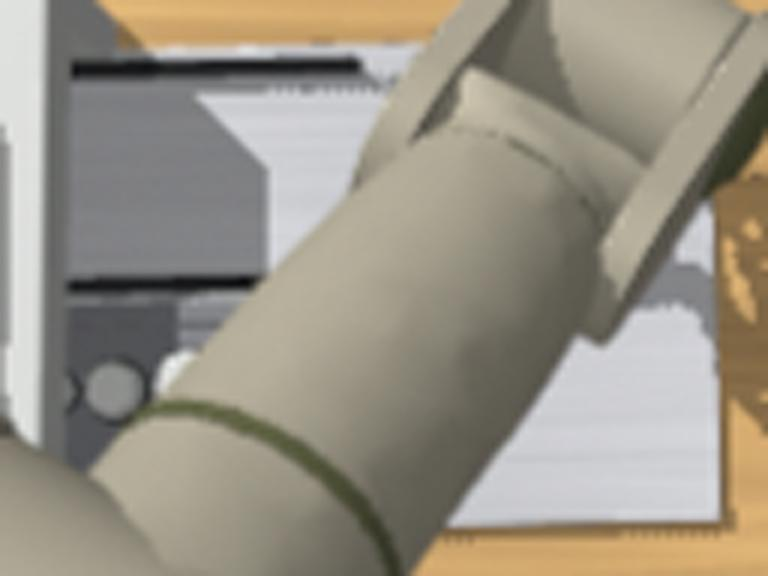

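The arm hides the cassette entirely, so I'll retreat to look.

Emit:
{"method": "drive_tool", "body": {"commands": "0 -0.1 0 0 0 0 70;0 -0.2 0 0 0 0 70;0 -0.1 0.3 0 0 0 70;0 -0.1 0.3 0 0 0 70;-0.1 -0.1 0.3 0 0 0 70;-0.3 -0.2 0 0 0 0 70;-0.3 -0.2 0 0 0 0 70;-0.3 -0.2 0 0 0 0 70;-0.3 -0.1 0 0 0 0 70;-0.1 -0.1 0 0 0 0 70;0 0 0 0 0 0 70"}}

```text
time_s: 9.4
eef_pos: [419.8, -318.6, 143.0]
ee_rot: [0.0, 0.695, 0.719, -0.0]
force: [-0.1, 0.3, 0.3]
grip_width: 0.7
grip_force: 0.0
```

```bash
python3 st.py; python3 look.py
```

```text
tool lane [-460.6  147. ] z 143.0 yaw of y 1.88 tilt 0.03 F [-0.1  0.3  0.3] t 9.4 w 0.7003716277233081 j [-0.87  0.42  1.63  0.    1.08 -0.9 ]
[210.9 152.6] 56 [-214.9  -52.1]
[176.5 152. ] 18 [-105.6  -56. ]
[231.8 166.1] 77 [-281.1   -6.9]
[253.8 165. ] 20 [-351.    -9.4]
[218.5 167.4] 34 [-239.    -3.6]
[208.8 168.6] 16 [-208.    -0.4]
[254.1 170. ] 16 [-351.7    6.9]
[171.2 207.5] 80 [-90.3 121.3]
d 80.0655587163579 yaw -34.31970747311406 centre [-256.29090638  -23.82420288]
```

Cap positions put the centre at about (-251, -4) with +4.7° of turn left. Next comes a two-finger push on the far long side, back towards the robot. That should remove the remaining turn and centre the cassette.

Emit:
{"method": "drive_tool", "body": {"commands": "0.161 0.155 0.01 0 0 0.143 70;0.161 0.155 0.01 0 0 0.143 70;0.161 0.155 0.01 0 0 0.143 70;0.161 0.155 0.01 0 0 0.143 70;0.161 0.155 0.01 0 0 0.143 70;0.161 0.155 0.01 0 0 0.143 70;0.161 0.155 0.01 0 0 0.143 70;0.161 0.155 0.01 0 0 0.143 70;0.161 0.155 0.01 0 0 0.143 70;0.161 0.155 0.01 0 0 0.143 70;0.161 0.155 0.01 0 0 0.143 70;0.161 0.155 0.01 0 0 0.143 70;0.161 0.155 0.01 0 0 0.143 70;0.161 0.155 0.01 0 0 0.143 70;0 0 0 0 0 0 70;0 0 0 0 0 0 70"}}

```text
time_s: 10.78
eef_pos: [647.8, -97.8, 156.2]
ee_rot: [-0.0, -0.02, 1.0, 0.0]
force: [0.3, -0.2, 0.2]
grip_width: 0.7
grip_force: 0.0
```

```bash
python3 st.py
```

```text
tool lane [-247.5  -88.3] z 156.2 yaw of y 92.28 tilt 0.03 F [ 0.3 -0.2  0.2] t 10.7833 w 0.7004532698734209 j [-0.33  0.68  1.18  0.    1.29 -1.94]
```

Emit:
{"method": "drive_tool", "body": {"commands": "0 -0.03 -0.26 0 0 -0.008 70;0 0 -0.26 0 0 0 70;0 0 -0.26 0 0 0 70;0 0 -0.26 0 0 0 70;0 0 0 0 0 0 70;0 0 0 0 0 0 70"}}

```text
time_s: 11.28
eef_pos: [646.5, -102.6, 52.2]
ee_rot: [-0.001, -0.015, 1.0, 0.0]
force: [0.0, -0.7, 0.5]
grip_width: 0.699
grip_force: 0.0
```

```bash
python3 st.py
```

```text
tool lane [-252.2  -86.9] z 52.2 yaw of y 91.74 tilt 0.12 F [ 0.  -0.7  0.5] t 11.2833 w 0.6987677516290879 j [-0.34  0.79  1.27  0.    1.09 -1.94]
```

Emit:
{"method": "drive_tool", "body": {"commands": "-0.04 -0.001 0 0 0 0.004 70;-0.04 -0.001 0 0 0 0 70;-0.04 -0.002 0 0 0 0 70;-0.015 -0.001 0 0 0 0 70;-0.015 0 0 0 0 0 70;-0.015 -0.001 0 0 0 0 70;-0.015 0 0 0 0 0 70;-0.015 -0.001 0 0 0 0 70;-0.015 0 0 0 0 0 70;-0.015 -0.001 0 0 0 0 70;-0.015 0 0 0 0 0 70;-0.015 -0.001 0 0 0 0 70;-0.015 0 0 0 0 0 70;0 0 0 0 0 0 70;0 0 0 0 0 0 70"}}

```text
time_s: 12.53
eef_pos: [619.9, -103.4, 52.7]
ee_rot: [-0.0, -0.017, 1.0, 0.0]
force: [1.5, -0.3, 1.4]
grip_width: 0.701
grip_force: 0.6
```

```bash
python3 st.py
```

```text
tool lane [-252.1  -60.2] z 52.7 yaw of y 91.99 tilt 0.02 F [ 1.5 -0.3  1.4] t 12.5333 w 0.7012301343743725 j [-0.35  0.74  1.37 -0.    1.04 -1.96]
```

Emit:
{"method": "drive_tool", "body": {"commands": "0.1 0 0 0 0 0 70;0.15 0 0 0 0 0 70;0 0 0.35 0 0 0 70;0 0 0.35 0 0 0 70;0 0 0.3 0 0 -0.1 70;-0.16 -0.155 0 0 0 -0.135 70;-0.16 -0.155 0 0 0 -0.135 70;-0.16 -0.155 0 0 0 -0.135 70;-0.16 -0.155 0 0 0 -0.135 70;-0.16 -0.155 0 0 0 -0.135 70;-0.16 -0.155 0 0 0 -0.135 70;-0.16 -0.155 0 0 0 -0.135 70;-0.16 -0.155 0 0 0 -0.135 70;-0.16 -0.155 0 0 0 -0.135 70;-0.16 -0.155 0 0 0 -0.135 70;-0.16 -0.155 0 0 0 -0.135 70;-0.16 -0.155 0 0 0 -0.135 70;-0.16 -0.155 0 0 0 -0.135 70;-0.16 -0.155 0 0 0 -0.145 70;0 0 0 0 0 0 70"}}

```text
time_s: 14.2
eef_pos: [418.8, -322.1, 152.4]
ee_rot: [-0.001, 0.698, 0.716, -0.0]
force: [-0.4, -0.3, -0.3]
grip_width: 0.699
grip_force: 0.0
```

```bash
python3 st.py; python3 look.py
```

```text
tool lane [-464.   148.1] z 152.4 yaw of y 1.51 tilt 0.1 F [-0.4 -0.3 -0.3] t 14.2 w 0.6992469306061756 j [-0.88  0.42  1.62 -0.    1.11 -0.9 ]
[214.6 152.7] 92 [-226.9  -51.4]
[230.9 168.6] 80 [-278.2    0.9]
[253.5 164.8] 21 [-350.    -9.9]
[217.9 169.2] 38 [-237.     2.2]
[207.8 169.6] 16 [-204.8    2.8]
[171.2 207.5] 80 [-90.3 121.3]
d 73.2440427606014 yaw 134.46848243761178 centre [-247.93559079  -29.97190491]
```

View pics/top_now.png

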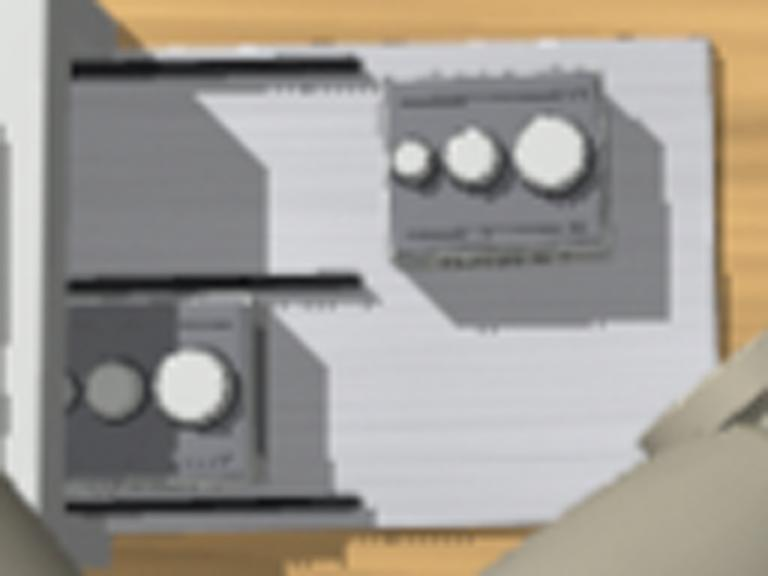

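The picture shows the cassette nearly square at crop (390-605, 72-260), about 1.6° off with its centre at about y = +2. Now the rear push, straight in.

Emit:
{"method": "drive_tool", "body": {"commands": "0.142 0.124 0 0 0 0.009 70;0.142 0.124 0 0 0 0 70;0.142 0.124 0 0 0 0 70;0.142 0.124 0 0 0 0 70;0.142 0.124 0 0 0 0 70;0.142 0.124 0 0 0 0 70;0.142 0.124 0 0 0 0 70;0.142 0.124 0 0 0 0 70;0.142 0.124 0 0 0 0 70;0.142 0.12 0 0 0 0 70;0 0 0 0 0 0 70;0 0 -0.25 0 0 0 70;0 0 -0.25 0 0 0 70;0 0 -0.25 0 0 0 70;0 0 -0.25 0 0 0 70;0 0 0 0 0 0 70;0 0 0 0 0 0 70"}}

```text
time_s: 15.67
eef_pos: [562.5, -196.3, 52.3]
ee_rot: [-0.001, 0.692, 0.722, -0.0]
force: [0.4, 0.5, 0.5]
grip_width: 0.7
grip_force: 0.0
```

```bash
python3 st.py
```

```text
tool lane [-3.431e+02  2.000e-01] z 52.3 yaw of y 2.47 tilt 0.15 F [0.4 0.5 0.5] t 15.6667 w 0.7000593600881927 j [-0.53  0.68  1.48  0.    0.99 -0.58]
```

Emit:
{"method": "drive_tool", "body": {"commands": "-0.001 0.03 0 0 0 -0.006 70;-0.001 0.03 0 0 0 0 70;-0.001 0.03 0 0 0 0 70;-0.001 0.03 0 0 0 0 70;-0.001 0.03 0 0 0 0 70;-0.001 0.03 0 0 0 0 70;-0.001 0.03 0 0 0 0 70;-0.001 0.023 0 0 0 0 70;-0.001 0.023 0 0 0 0 70;-0.001 0.023 0 0 0 0 70;-0.001 0.023 0 0 0 0 70;-0.001 0.023 0 0 0 0 70;-0.001 0.023 0 0 0 0 70;-0.001 0.023 0 0 0 0 70;-0.001 0.023 0 0 0 0 70;-0.001 0.023 0 0 0 0 70;0 0.023 0 0 0 0 70;0 0.023 0 0 0 0 70;0 0.023 0 0 0 0 70;0 0 0 0 0 0 70"}}

```text
time_s: 17.33
eef_pos: [561.5, -147.6, 52.7]
ee_rot: [-0.0, 0.694, 0.72, 0.0]
force: [0.9, -0.1, -0.1]
grip_width: 0.699
grip_force: 0.2
```

```bash
python3 st.py
```

```text
tool lane [-294.4   -0.3] z 52.7 yaw of y 2.15 tilt 0.02 F [ 0.9 -0.1 -0.1] t 17.3333 w 0.6986177438162633 j [-0.46  0.65  1.53  0.    0.96 -0.5 ]
```

Emit:
{"method": "drive_tool", "body": {"commands": "0 -0.1 0 0 0 0 70;0 -0.2 0 0 0 0 70;0 -0.2 0.3 0 0 0 70;0 -0.1 0.3 0 0 0 70;-0.1 -0.1 0.3 0 0 0 70;-0.3 -0.2 0 0 0 0 70;-0.3 -0.2 0 0 0 0 70;-0.3 -0.2 0 0 0 0 70;-0.3 -0.1 0 0 0 0 70;-0.1 -0.1 0 0 0 0 70;0 0 0 0 0 0 70"}}

```text
time_s: 18.25
eef_pos: [419.5, -300.1, 142.9]
ee_rot: [-0.0, 0.695, 0.719, 0.0]
force: [-0.3, -0.3, -0.0]
grip_width: 0.696
grip_force: 0.0
```

```bash
python3 st.py; python3 look.py
```

```text
tool lane [-442.   146.7] z 142.9 yaw of y 1.93 tilt 0.02 F [-0.3 -0.3 -0. ] t 18.25 w 0.6960460652620911 j [-0.85  0.4   1.67  0.    1.07 -0.88]
[224.7 152.4] 121 [-259.1  -51.9]
[176.5 152. ] 18 [-105.6  -56. ]
[250.7 164.8] 44 [-341.1  -10. ]
[224.  168.5] 80 [-256.3    0.3]
[210.5 168.8] 34 [-213.6    0.5]
[250.2 170.3] 41 [-339.4    7.8]
[171.2 207.5] 80 [-90.3 121.3]
d 52.260120566133224 yaw 86.96133777918367 centre [-257.50744722  -21.94589033]
```

The cassette is aligned: turn 0.3°, y ≈ +0.5..1, nose at about -166. I'll continue the rear push into the lane.

Emit:
{"method": "drive_tool", "body": {"commands": "0.142 0.132 0 0 0 0 70;0.142 0.132 0 0 0 0 70;0.142 0.132 0 0 0 0 70;0.142 0.132 0 0 0 0 70;0.142 0.132 0 0 0 0 70;0.142 0.132 0 0 0 0 70;0.142 0.132 0 0 0 0 70;0.142 0.132 0 0 0 0 70;0.142 0.132 0 0 0 0 70;0.142 0.132 0 0 0 0 70;0 0 0 0 0 0 70;0 0 -0.225 0 0 0 70;0 0 -0.225 0 0 0 70;0 0 -0.225 0 0 0 70;0 0 -0.225 0 0 0 70;0 0 0 0 0 0 70;0 0 0 0 0 0 70"}}

```text
time_s: 19.72
eef_pos: [563.2, -165.9, 52.3]
ee_rot: [-0.001, 0.694, 0.72, -0.0]
force: [0.4, 0.1, 0.4]
grip_width: 0.7
grip_force: 0.0
```

```bash
python3 st.py
```

```text
tool lane [-312.8   -1.5] z 52.3 yaw of y 2.15 tilt 0.11 F [0.4 0.1 0.4] t 19.7167 w 0.7002666173029894 j [-0.49  0.66  1.51  0.    0.97 -0.52]
```

Emit:
{"method": "drive_tool", "body": {"commands": "-0.003 0.03 0 0 0 -0.003 70;-0.003 0.03 0 0 0 0 70;-0.003 0.03 0 0 0 0 70;-0.001 0.03 0 0 0 0 70;-0.001 0.03 0 0 0 0 70;-0.002 0.05 0 0 0 0 70;-0.001 0.05 0 0 0 0 70;-0.002 0.05 0 0 0 0 70;-0.002 0.05 0 0 0 0 70;-0.001 0.05 0 0 0 0 70;-0.002 0.05 0 0 0 0 70;-0.002 0.05 0 0 0 0 70;-0.001 0.05 0 0 0 0 70;-0.002 0.05 0 0 0 0 70;-0.002 0.05 0 0 0 0 70;-0.001 0.05 0 0 0 0 70;-0.002 0.05 0 0 0 0 70;-0.002 0.05 0 0 0 0 70;-0.001 0.05 0 0 0 0 70;0 0 0 0 0 0 70"}}

```text
time_s: 21.38
eef_pos: [560.1, -80.3, 52.9]
ee_rot: [0.0, 0.694, 0.72, 0.0]
force: [0.3, 0.1, 0.2]
grip_width: 0.701
grip_force: 0.0
```

```bash
python3 st.py
```

```text
tool lane [-227.1   -1.3] z 52.9 yaw of y 2.03 tilt 0.02 F [0.3 0.1 0.2] t 21.3833 w 0.7007192751609874 j [-0.35  0.62  1.58  0.    0.94 -0.39]
```

Emit:
{"method": "drive_tool", "body": {"commands": "0 -0.1 0 0 0 0 70;0 -0.2 0 0 0 0 70;0 -0.2 0.3 0 0 0 70;0 -0.2 0.3 0 0 0 70;0 -0.3 0.3 0 0 0 70;-0.3 -0.25 0 0 0 0 70;-0.3 -0.25 0 0 0 0 70;-0.3 -0.25 0 0 0 0 70;-0.3 -0.2 0 0 0 0 70;-0.2 -0.2 0 0 0 0 70;0 0 0 0 0 0 70"}}

```text
time_s: 22.3
eef_pos: [416.8, -298.7, 141.9]
ee_rot: [-0.001, 0.696, 0.718, -0.0]
force: [-0.3, -0.1, -0.1]
grip_width: 0.696
grip_force: 0.0
```

```bash
python3 st.py; python3 look.py
```

```text
tool lane [-440.5  149.3] z 141.9 yaw of y 1.74 tilt 0.07 F [-0.3 -0.1 -0.1] t 22.3 w 0.6957714875221506 j [-0.85  0.4   1.68 -0.    1.07 -0.88]
[223.8 154.7] 208 [-256.1  -44.5]
[202.7 168.8] 84 [-1.889e+02 -1.000e-01]
[189.8 169. ] 41 [-1.479e+02 -1.000e-01]
[171.3 207.6] 81 [-90.5 121.4]
d 80.52330322231502 yaw 33.44090789679838 centre [-231.0310916   -27.92150903]
```

View pics/top_now.png

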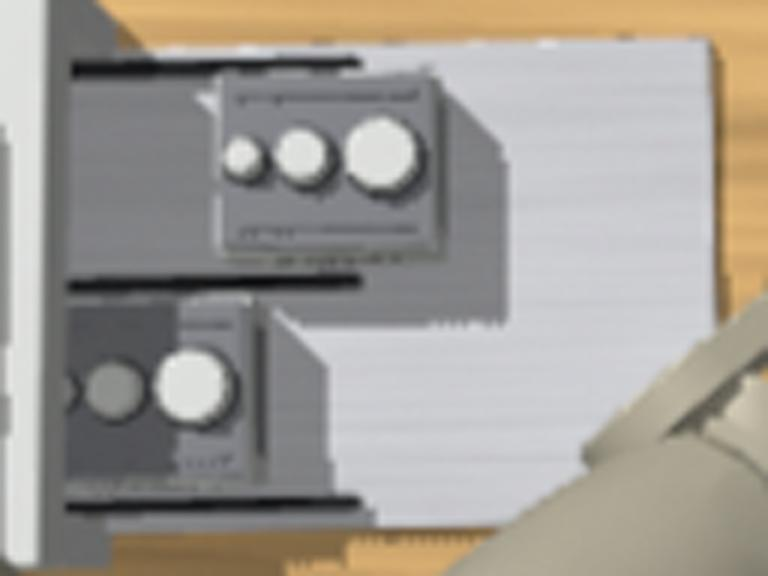

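The picture shows the cassette well inside the lane, parallel and central: turn ≈ 0°, y ≈ 0, gaps on both sides, and about 99 mm to go. I'll push the rest.

Emit:
{"method": "drive_tool", "body": {"commands": "0.142 0.19 0 0 0 0.002 70;0.142 0.19 0 0 0 0 70;0.142 0.19 0 0 0 0 70;0.142 0.19 0 0 0 0 70;0.142 0.19 0 0 0 0 70;0.142 0.19 0 0 0 0 70;0.142 0.19 0 0 0 0 70;0.142 0.19 0 0 0 0 70;0.142 0.19 0 0 0 0 70;0.142 0.19 0 0 0 0 70;0 0 0 0 0 0 70;0 0 -0.225 0 0 0 70;0 0 -0.225 0 0 0 70;0 0 -0.225 0 0 0 70;0 0 -0.22 0 0 0 70;0 0 0 0 0 0 70;0 0 0 0 0 0 70"}}

```text
time_s: 23.77
eef_pos: [561.7, -105.4, 52.2]
ee_rot: [-0.001, 0.694, 0.72, -0.0]
force: [-0.5, -0.6, 0.7]
grip_width: 0.699
grip_force: 0.0
```

```bash
python3 st.py
```

```text
tool lane [-252.2   -1.9] z 52.2 yaw of y 2.1 tilt 0.13 F [-0.5 -0.6  0.7] t 23.7667 w 0.6987977751104772 j [-0.39  0.64  1.56  0.    0.95 -0.43]
```

Emit:
{"method": "drive_tool", "body": {"commands": "-0.005 0.03 0 0 0 -0.002 70;-0.005 0.03 0 0 0 0 70;-0.005 0.03 0 0 0 0 70;-0.005 0.03 0 0 0 0 70;-0.001 0.03 0 0 0 0 70;-0.001 0.03 0 0 0 0 70;-0.002 0.05 0 0 0 0 70;-0.001 0.05 0 0 0 0 70;-0.002 0.05 0 0 0 0 70;-0.002 0.05 0 0 0 0 70;-0.001 0.05 0 0 0 0 70;-0.002 0.05 0 0 0 0 70;-0.002 0.05 0 0 0 0 70;-0.001 0.05 0 0 0 0 70;-0.002 0.05 0 0 0 0 70;-0.002 0.05 0 0 0 0 70;-0.001 0.05 0 0 0 0 70;-0.002 0.05 0 0 0 0 70;-0.002 0.05 0 0 0 0 70;0 0 0 0 0 0 70"}}

```text
time_s: 25.43
eef_pos: [557.5, -21.5, 52.6]
ee_rot: [-0.0, 0.694, 0.72, 0.0]
force: [0.3, 0.1, 0.2]
grip_width: 0.703
grip_force: 0.0
```

Emit:
{"method": "drive_tool", "body": {"commands": "-0.002 0.05 0 0 0 0 70;-0.002 0.05 0 0 0 0 70;-0.001 0.04 0 0 0 0 70;-0.001 0.04 0 0 0 0 70;-0.001 0.03 0 0 0 0 70;-0.001 0.03 0 0 0 0 70;-0.001 0.03 0 0 0 0 70;-0.001 0.03 0 0 0 0 70;-0.001 0.02 0 0 0 0 70;0 0.02 0 0 0 0 70;0 0 0 0 0 0 70"}}

```text
time_s: 26.35
eef_pos: [556.5, 11.9, 52.6]
ee_rot: [-0.0, 0.695, 0.719, 0.0]
force: [1.0, -0.5, 0.5]
grip_width: 0.701
grip_force: 0.3
```

```bash
python3 st.py
```

```text
tool lane [-134.8   -0.7] z 52.6 yaw of y 2.01 tilt 0.03 F [ 1.  -0.5  0.5] t 26.35 w 0.7008125485021136 j [-0.19  0.61  1.61  0.    0.92 -0.22]
```

Around 6 mm remain; I'll creep until the stop is felt.

Emit:
{"method": "drive_tool", "body": {"commands": "0 0.01 0 0 0 0 70;0 0.01 0 0 0 0 70;-0.001 0.01 0 0 0 0 70;0 0.01 0 0 0 0 70;0 0.01 0 0 0 0 70;0 0 0 0 0 0 70"}}

```text
time_s: 26.85
eef_pos: [556.4, 16.6, 52.5]
ee_rot: [-0.0, 0.695, 0.719, 0.0]
force: [-0.7, -1.4, -0.5]
grip_width: 0.698
grip_force: 1.0
```

Emit:
{"method": "drive_tool", "body": {"commands": "0 0.01 0 0 0 0 70;0 0.005 0 0 0 0 70;0 0 0 0 0 0 70"}}

```text
time_s: 27.1
eef_pos: [556.4, 18.0, 52.6]
ee_rot: [-0.0, 0.695, 0.719, -0.0]
force: [0.1, -2.3, -1.3]
grip_width: 0.699
grip_force: 1.0
```

Emit:
{"method": "drive_tool", "body": {"commands": "0 0.005 0 0 0 0 70;0 0.005 0 0 0 0 70;0 0 0 0 0 0 70"}}

```text
time_s: 27.35
eef_pos: [556.4, 19.0, 52.6]
ee_rot: [-0.0, 0.695, 0.719, -0.0]
force: [-0.4, -1.7, -1.3]
grip_width: 0.699
grip_force: 1.1
```

Emit:
{"method": "drive_tool", "body": {"commands": "0 0.005 0 0 0 0 70;0 0.005 0 0 0 0 70;0 0 0 0 0 0 70"}}

```text
time_s: 27.6
eef_pos: [556.4, 20.0, 52.6]
ee_rot: [-0.0, 0.695, 0.719, 0.0]
force: [-0.0, -2.6, -1.4]
grip_width: 0.703
grip_force: 1.0
```

Emit:
{"method": "drive_tool", "body": {"commands": "0 0.005 0 0 0 0 70;0 0.005 0 0 0 0 70;0 0 0 0 0 0 70"}}

```text
time_s: 27.85
eef_pos: [556.4, 20.9, 52.6]
ee_rot: [-0.0, 0.695, 0.719, 0.0]
force: [0.5, -2.0, -1.5]
grip_width: 0.697
grip_force: 0.9
```

Emit:
{"method": "drive_tool", "body": {"commands": "0 0.005 0 0 0 0 70;0 0.005 0 0 0 0 70;0 0 0 0 0 0 70"}}

```text
time_s: 28.1
eef_pos: [556.5, 21.0, 52.6]
ee_rot: [0.001, 0.695, 0.719, -0.001]
force: [-0.7, -7.6, -1.9]
grip_width: 0.701
grip_force: 3.8
```

The force jumped to 7.6 N and the tool stopped advancing, so the nose is against the stop. I'll back off and check.

Emit:
{"method": "drive_tool", "body": {"commands": "0 -0.05 0 0 0 0 70;0 -0.2 0 0 0 0 70;0 -0.3 0 0 0 0 70;0 -0.3 0.3 0 0 0 70;0 -0.3 0.3 0 0 0 70;0 -0.3 0.3 0 0 0 70;-0.3 -0.3 0 0 0 0 70;-0.3 -0.3 0 0 0 0 70;-0.3 -0.3 0 0 0 0 70;-0.3 -0.3 0 0 0 0 70;-0.2 -0.3 0 0 0 0 70;0 0 0 0 0 0 70;0 0 0 0 0 0 70"}}

```text
time_s: 29.18
eef_pos: [418.0, -270.6, 141.3]
ee_rot: [0.0, 0.696, 0.718, 0.0]
force: [-0.0, -0.0, -1.0]
grip_width: 0.702
grip_force: 0.0
```

```bash
python3 st.py; python3 look.py
```

```text
tool lane [-412.5  147.2] z 141.3 yaw of y 1.8 tilt 0.05 F [-0. -0. -1.] t 29.1833 w 0.7016458816097373 j [-0.81  0.37  1.72  0.    1.05 -0.84]
[170.8 169.1] 79 [-87.8  -1.1]
[253.8 170.2] 17 [-350.8    7.6]
[171.3 207.6] 81 [-90.5 121.4]Traceback (most recent call last):
  File "look.py", line 9, in <module>
    L,M=F[0][0],F[1][0]; d=M-L; print("d",np.linalg.norm(d),"yaw",np.degrees(np.arctan2(d[1],d[0])),"centre",L+30*d/np.linalg.norm(d))
                ~^^^
IndexError: list index out of range
```

View pics/top_now.png

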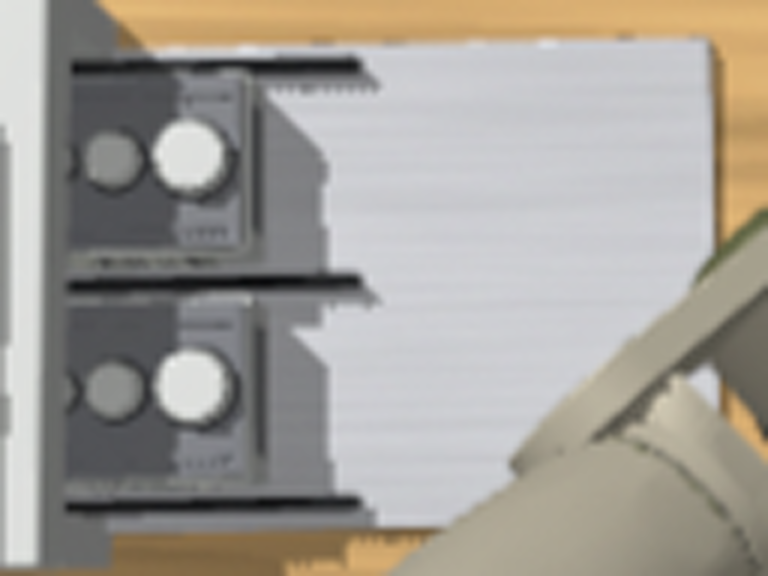

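The picture shows the cassette home, its large cap at crop (190,157) level with the loaded one's at (190,386). It lies between its rails with y ≈ -1 and square. The loaded cassette has not moved and the arm is clear, so I'm handing in.

```bash
python3 -c "
from rig import *
print(finish_job())"
```

```text
the job is handed in; nothing more can be done
None
```

The cassette is lined up in the free lane with its nose against the stop. The stop was felt as a 7.6 N rise, and the last picture put the cassette about 1 mm off the centre line. The robot is clear and the job is handed in; no verdict was returned.

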